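# Square up the fence of a soldering jig

### The job

Slacken the wing nut on the soldering jig by about a quarter turn anticlockwise, and do not force the fence before that. Then lay the engineer's square flat on the jig plate and press it into the corner, its stock bearing along the fixed rail and the outside edge of its blade along the swinging fence, so that the fence comes round square to the rail. Finish while still gripping the square and pressing it lightly against both, ready for the nut to be tightened, and leave the other things on the bench where they are.

Things in the scene. Friction and masses are not known exactly. Their poses are not given: they have to be found in the camera images.
- jig: Aluminium jig plate 225 x 290 x 12 mm, screwed down to the bench. Origin at bench level under the inside corner, where the rail's face meets the fence's face once the fence is square. The rail's face is the plane x = 0 and looks to -x; the squared fence's face is the plane y = 0 and looks to +y; z up. The plate reaches from x = -195 to +30 mm and y = -125 to +165 mm, its top at z = 12 mm.
- rail: Low dark steel rail fixed on the jig plate along its y axis, 16 mm wide (jig x = 0 to 16 mm), from jig y = -28 to +160 mm, 8 mm tall, its top 20 mm over the bench. Same origin and axes as the jig.
- fence_pivot (a point): The swinging fence: dark steel bar 170 x 21 mm, 25.5 mm tall, its top 38 mm over the bench. This point: on its pivot at bench level, at jig (-11.5, -10.5) mm; the bar runs from there along its own -x to x = -170 mm, and its working face is its plane y = +10.5 mm, looking to +y. A flat slotted steel quadrant (5 mm thick, top 17.5 mm over the bench, 100 mm radius) is fixed to it on its -y side.
- fence (a joint): Angle of the fence in rad: 0 = square to the rail, parallel to jig x; positive = its free end leans to jig +y, closing the corner. It starts at 0.14 to 0.34 and can swing from -0.25 to 0.45, with no stop at square. With the wing nut slack it moves against light friction (about 1 N at the free end) and stays where it is left; with the nut tight it is clamped hard.
- fence_tip (a point): Top edge of the working face at the free end of the fence.
- wing_nut (a joint): Turn of the captive wing nut in rad: 0.05 to 0.2 at the start (tight), growing anticlockwise seen from above, up to 3.2. From about 0.85 it is slack and the fence is free. It turns against friction of about 0.15 N m and stays where it is left.
- nut_grip (a point): On the nut's axis at half the height of its wings, at jig (-49, -81) mm and 42 mm over the bench; its x axis runs along the two wings. The brass wings span 50 mm, are 10 mm thick and stand from 32 to 51 mm over the bench, on a hub 21 mm across below that. It does not rise visibly as it turns.
- try_square: Engineer's square lying flat and loose on the bench, 0.45 kg. Origin: middle of the stock's underside. Stock: dark block 110 mm along y, 26 mm wide in x (-13 to +13), 28 mm tall. Blade: bright strip from the stock along -x to x = -138 mm, 24 mm wide (y = -55 to -31), 4 mm thick (z = 12 to 16). Outside faces: stock x = +13 mm (for the rail), blade and stock end y = -55 mm (for the fence).
- stock_top (a point): Middle of the top of the square's stock, 28 mm above its underside. Gripped here across the 26 mm with the fingertips 10 mm or more above the underside, the fingers clear the 8 mm rail.
- square_home (a point): Fixed point of the jig, axes as the jig's, at jig (-13, +55, 12) mm: here the square's origin lies, with its axes parallel to the jig's, when it is home in the corner.
- rawhide_mallet: rawhide mallet lying on its side, 248 mm long, wooden handle; origin at the centre of its underside. Bystander: leave it alone.
- mouthpiece_1: plated mouthpiece standing on its 38 mm cup, 83 mm tall; origin at the centre of its underside. Bystander: leave it alone.
- mouthpiece_2: second plated mouthpiece standing on its 38 mm cup, 83 mm tall; origin at the centre of its underside. Bystander: leave it alone.
- oil_bottle: plastic oil bottle with a needle spout, 48 mm across, 136 mm tall; origin at the centre of its underside. Bystander: leave it alone.
- stock_tube_1: drawn metal tube lying on the bench, 270 mm long, 20 mm across; origin at the centre of its underside. Bystander: leave it alone.
- gauge_plate: flat drilled plate lying on the bench, 115 x 34 x 6 mm; origin at the centre of its underside. Bystander: leave it alone.
- ferrule_1: turned ferrule, 23 mm across, 22 mm tall; origin at the centre of its underside. Bystander: leave it alone.
- ferrule_2: turned ferrule, 25 mm across, 22 mm tall; origin at the centre of its underside. Bystander: leave it alone.
- flat_file: flat file with a wooden handle, 273 mm long; origin at the centre of its underside. Bystander: leave it alone.
Not all that is in view belongs to the job. Several things look just like the try_square: the one meant starts farthest from the robot's base.

How it is judged:
By the outcome, as a careful person would: the job done as asked, in the order asked, and still so for the second after the job is handed in, while the arm keeps its last pose, push and grip.
It also fails if it takes over 72 s, if anything falls off the work surface, if the arm or the gripper's body presses on something with over 40 N, if the wrist force passes 120 N, or if a joint passes its speed limit or range.

### The arm

A 7-joint arm with a two-finger parallel gripper is mounted at the origin on the work surface; the furniture and walls round the work are solid. World frame = base frame: x ahead of the robot, y to its left, z up, the work surface at z = 0. Lengths are in m, angles in rad, forces in N, time in s.
With the tool pointing down it reaches from about 0.35 to 0.9 m from the base axis. Payload 8.1 kg.
Tool frame: the origin (TCP) lies between the finger pads; the fingertips stand 11 mm ahead of it and the grasp point (between the pads) lies 8 mm behind it; z points along the fingers, y is the line along which they close (so a half turn about z gives the same grasp; the last joint's range is limited). The gripper opens to 92 mm and grips with 3 to 60 N. Pads are 19 mm wide; open, the fingers measure 130 mm over their backs; the gripper's body (75 mm by 190 mm) begins 47 mm behind the grasp point.
Start: joints at [-1.445, 0.434, 0.025, 1.573, -0.012, 1.134, -0.075], TCP at [0.142, 0.609, 0.238] pointing down, gripper open.
Joint ranges: [-2.62, 2.62], [-0.44, 2.09], [-1.27, 1.32], [0.08, 2.57], [-1.32, 4.46], [0.12, 2], [-2.74, 2.74]. Speed limits (rad/s): [2.22, 2.22, 3.01, 3.01, 3.14, 3.14, 3.14].

### API

Orientations are given as a rotation vector (axis times angle).
In Python, from cell import observe, get_image, camera_params, sign_off gives the robot as it stands.
- The arm moves only by the shell command python3 -m pendant 'ROWS' [FORCE]. ROWS is JSON, one flat list of numbers, 7 for each row, row after row: the shift along the tool's x, y, z in m, then the turn, a rotation vector about the tool's x, y, z in rad, then the finger opening in m, from 0 to 0.0918. In form: [dx, dy, dz, rx, ry, rz, jaw, dx, dy, dz, rx, ry, rz, jaw, ...]. A call has 1 to 10 rows; each row shifts and turns the commanded pose from where the row before left it, along the tool's axes as they then stand; what a row does not reach is not made up. A row lasts 1/8 s, in which the tool goes at most 62.5 mm and 10.7 degrees, less where a joint would pass 70% of its speed; a pose out of reach is approached as far as the arm can. A call is refused whole if a number of a shift passes 0.0625 or a number of a turn 0.188, either way. A call with a gripper value outside its range is refused whole. The fingers move at their own pace and stop on an object; FORCE is the grip in N (left out, the last holds). Time passes only in rows, so rows that do not move let the fingers close. It gives the time, the measured TCP pose, the force, the opening and the grip force at its end, in the units of the state.
- observe(): the state, without advancing time (a new reading comes with each control period).
- get_image(name): name is "scene" or "side" or "wrist"; returns the picture (420x560x3 uint8, red, green, blue); there is no depth.
- camera_params(name): a dict with "intrinsics" (3x3 intrinsics, pixels), "eye" and "rotation" of the camera in the world; the wrist camera has in their place "T_tool_cam" (4x4, takes a point from camera to tool coordinates, whose origin is the TCP and whose axes are the flange's). Camera axes: x right, y down, z forward; pixel columns grow to the right and rows downward; lengths in m; the calibration is good to about 2 mm. A picture is of the moment at which its call begins: read the wrist's pose just before it. camera_params takes no time and is no camera call.
- sign_off(): hands the job in; it is judged then, once.
The state is a dict: "clock": time; "joints": joint angles; "dq": joint speeds; "joint_efforts": joint torques, N m; "position": TCP position; "ee_rot": TCP orientation; "force": force on the tool from outside, world axes, zero at the start; "ft_torque": the same for the moment, N m; "width": opening from 0.0 (shut) to 1.0 (fully open); "gripper_force": force on a finger pad.
Only numpy, scipy, OpenCV 4.12 (cv2) and the standard library are available. Lean on these libraries where they do the work, as an engineer would, in place of code of your own. Each camera call takes 0.05 s, during which the arm holds its last target. There are 200 camera calls.

## Working session

There is one attempt and no reset: what is moved stays moved. The work goes in short steps, Python scripts to look and compute and a shell command to move; the robot and the scene stay as the last step left them, time stands still between calls to the robot, and variables do not carry over. Pictures are saved under pics/ and viewed, at most 10 in all, crops included, and the job is handed in when it is done.

```bash
mkdir -p pics; ls
python3 - <<'E'
from cell import *
import cv2,numpy as np
s=observe();print(s)
for n in("scene","side","wrist"):
    cv2.imwrite(f"pics/{n}0.png",get_image(n)[:,:,::-1]);p=camera_params(n)
    print(n,{k:np.round(v,4).tolist() for k,v in p.items()})
a=[cv2.imread(f"pics/{n}0.png") for n in("scene","side")]
E
```

```text
pics
{'clock': 0.0, 'joints': array([-1.44457486,  0.43522025,  0.02497304,  1.57411143, -0.01157629,
        1.13397521, -0.07510332]), 'dq': array([-0.00196362,  0.00015079, -0.00153451, -0.00086076,  0.00012991,
       -0.00098131,  0.00013845]), 'joint_efforts': array([ 1.39520571e-04, -6.67866039e+01,  9.85430516e-01, -3.14453351e+01,
       -6.04037731e-02,  4.28115728e-02,  1.69645546e-04]), 'position': array([0.14171858, 0.60821302, 0.23694111]), 'ee_rot': array([-3.58745181e-01, -3.12102611e+00,  2.46558927e-03]), 'force': array([ 0.69027972, -0.01365724,  1.12690291]), 'ft_torque': array([ 0.01572779,  0.02134645, -0.03926587]), 'gripper_force': 0.0, 'width': 0.9978396766524362}
scene {'intrinsics': [[381.6577, 0.0, 275.7353], [0.0, 381.6577, 205.5961], [0.0, 0.0, 1.0]], 'eye': [-0.0761, -0.4069, 0.9593], 'rotation': [-2.2481, 1.1488, -0.4105]}
side {'intrinsics': [[419.2635, 0.0, 284.4594], [0.0, 419.2635, 204.9252], [0.0, 0.0, 1.0]], 'eye': [0.3638, 1.1275, 0.7871], 'rotation': [-0.2405, 2.7025, -1.4652]}
wrist {'intrinsics': [[345.9363, 0.0, 278.5783], [0.0, 345.9363, 206.6542], [0.0, 0.0, 1.0]], 'T_tool_cam': [[0.0005, -0.9665, -0.2566, 0.0685], [1.0, 0.0005, 0.0002, 0.0005], [-0.0, -0.2566, 0.9665, -0.147], [0.0, 0.0, 0.0, 1.0]]}
```

View pics/scene0.png

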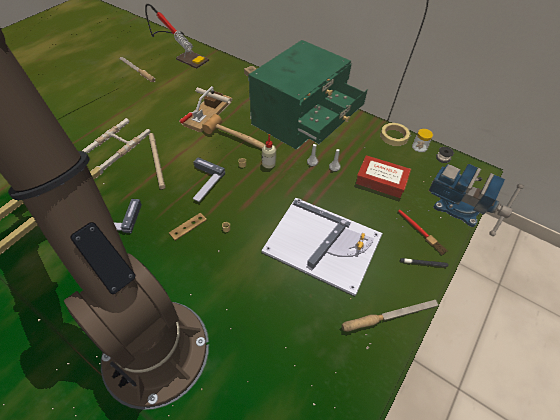

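View pics/side0.png

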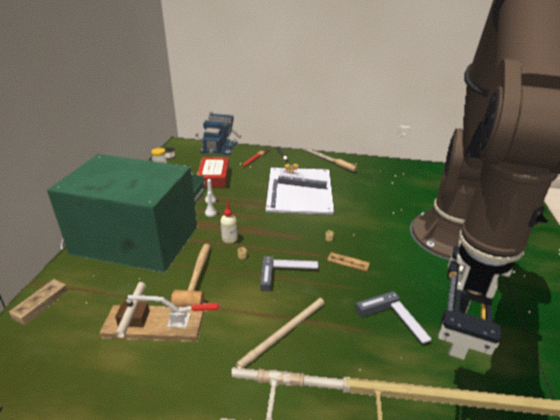

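Scene: squares at (207,172) and (128,215), the latter nearer the base; side view the same two at (270,270) and (380,303). The jig is at (322,245), with the fence from (345,222) to (312,267) and the nut at (360,242). I'll crop both for a closer look.

```bash
cat > h.py <<'E'
from cell import *
import cv2,numpy as np
from scipy.spatial.transform import Rotation as R
def cam(n,s=None):
    p=camera_params(n);K=np.array(p["intrinsics"])
    if n=="wrist":
        s=s or observe();T=np.eye(4);T[:3,:3]=R.from_rotvec(s["ee_rot"]).as_matrix();T[:3,3]=s["position"]
        M=T@np.array(p["T_tool_cam"]);return K,M[:3,3],M[:3,:3]
    r=np.array(p["rotation"]);return K,np.array(p["eye"]),(R.from_rotvec(r).as_matrix() if r.size==3 else r)
def px(c,u,v,z):
    K,e,Rm=c;d=Rm@np.linalg.solve(K,[u,v,1]);return e+d*(z-e[2])/d[2]
def proj(c,P):
    K,e,Rm=c;q=K@(Rm.T@(np.array(P)-e));return q[:2]/q[2]
E
python3 - <<'E'
from h import *
c=cam("scene")
for n,u,v,z in[("sqA",207,166,.028),("sqB",131,212,.028),("base",155,360,0),("nut",360,240,.045),("railend",297,203,.02),("corner",346,222,.03)]:print(n,px(c,u,v,z).round(3))
c=cam("side")
for n,u,v,z in[("sqA",267,270,.028),("sqB",378,302,.028)]:print(n,px(c,u,v,z).round(3))
a=cv2.imread("pics/scene0.png")
A=cv2.resize(a[190:300,255:390],None,fx=4,fy=4,interpolation=cv2.INTER_CUBIC)
B=cv2.resize(a[150:210,185:235],None,fx=5,fy=5,interpolation=cv2.INTER_CUBIC)
o=np.zeros((440,800,3),np.uint8);o[:,:540]=A;o[:300,545:795]=B;cv2.imwrite("pics/crop1.png",o)
E
```

```text
sqA [0.524 0.295 0.028]
sqB [0.243 0.351 0.028]
base [-0.016 -0.018  0.   ]
nut [ 0.553 -0.264  0.045]
railend [ 0.576 -0.034  0.02 ]
corner [ 0.595 -0.198  0.03 ]
sqA [0.531 0.302 0.028]
sqB [0.24  0.364 0.028]
```

View pics/crop1.png

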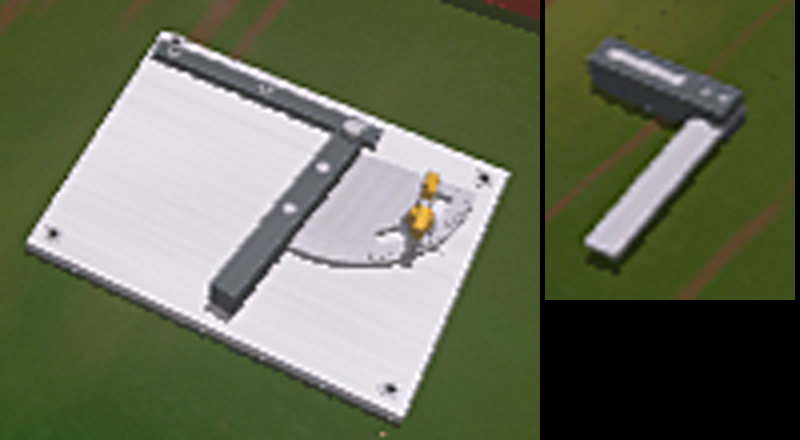

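Square A at (207,166) in the scene, r≈0.61 m, is farther than B at (131,212), r≈0.42 m, so A is the target. The crop shows the plate corners, the fence bar leaning, and the brass wings at crop (432,182) and (420,215). Next I fit the jig pose and plan the move above the nut.

```bash
cat >> h.py <<'E'
def wrap(a):return (a+np.pi)%(2*np.pi)-np.pi
def fit2(L,W):
    L=np.array(L)[:,:2];W=np.array(W)[:,:2];a=L-L.mean(0);b=W-W.mean(0)
    th=np.arctan2((a[:,0]*b[:,1]-a[:,1]*b[:,0]).sum(),(a*b).sum());c,s=np.cos(th),np.sin(th);M=np.array([[c,-s],[s,c]])
    t=W.mean(0)-M@L.mean(0);return th,M,t,np.linalg.norm(L@M.T+t-W,axis=1)
def tools(s=None):
    s=s or observe();M=R.from_rotvec(s["ee_rot"]).as_matrix();return s["position"],M
def plan(P,ydir=None):
    """shift in current tool axes to P; rz to bring tool y along world heading ydir (mod pi)"""
    p,M=tools();d=M.T@(np.array(P)-p);print("shift tool",d.round(4),"tilt",M[:,2].round(4),"yaw_y",np.arctan2(M[1,1],M[0,1]).round(3))
    if ydir is not None:
        dy=wrap(2*(ydir-np.arctan2(M[1,1],M[0,1])))/2;print("world turn",dy.round(3),"-> tool rz",(-dy).round(3),"j7",observe()["joints"][6].round(3))
E
python3 - <<'E'
from h import *
c=cam("scene")
f=lambda u,v,z:px(c,u/4+255,v/4+190,z)
W=[f(165,32,.012),f(510,174,.012),f(28,243,.012),f(403,415,.012)]
th,M,t,r=fit2([(.03,.165),(.03,-.125),(-.195,.165),(-.195,-.125)],W)
print("jig",th,t,r)
print("nut pred",M@[-.049,-.081]+t,[f(u,v,.051)for u,v in[(432,176),(421,210)]])
a,b=f(240,288,.038),f(345,130,.038);print("fence",a,b)
w=f(432,176,.051)-f(421,210,.051);wd=np.arctan2(w[1],w[0]);print("wing dir",wd)
n=M@[-.049,-.081]+t
plan([*n,.2],wd+np.pi/2)
E
```

```text
jig 0.134485955743246 [ 0.59056383 -0.18346813] [0.00223734 0.00145588 0.00127244 0.00349339]
nut pred [ 0.55286684 -0.27030669] [array([ 0.57174679, -0.26260133,  0.051     ]), array([ 0.54139647, -0.26978909,  0.051     ])]
fence [ 0.42009778 -0.19675113  0.038     ] [ 0.57959541 -0.18892658  0.038     ]
wing dir 0.23254209903062784
shift tool [-0.5998 -0.7624  0.0381] tilt [-2.0e-04 -1.1e-03 -1.0e+00] yaw_y 1.342
world turn 0.461 -> tool rz -0.461 j7 -0.075
```

Jig residuals are 1–3 mm and the nut is at (0.553,-0.270), which is consistent. I'll swing around the base, stopping over the target square for a close look.

```bash
python3 -m pendant '[-0.06,-0.003,-0.003,0,0,0.1,0.09,-0.06,-0.003,-0.003,0,0,0.1,0.09,-0.06,-0.003,-0.003,0,0,0.1,0.09,-0.06,-0.003,-0.003,0,0,0.1,0.09,-0.06,-0.003,-0.003,0,0,0.1,0.09,-0.06,-0.003,-0.003,0,0,0.1,0.09,-0.06,-0.003,-0.003,0,0,0.1,0.09,0,0,0,0,0,0,0.09]'
python3 - <<'E'
from h import *
s=observe();print(s["clock"],s["position"],s["joints"].round(2))
cv2.imwrite("pics/w1.png",get_image("wrist")[:,:,::-1]);np.save("w1.npy",np.r_[s["position"],s["ee_rot"]])
E
```

```text
clock: 1.15
position: [0.4911, 0.3774, 0.2591]
ee_rot: [1.421, 2.798, -0.002]
force: [-0.6, 1.6, -0.7]
width: 0.981
gripper_force: 0.0
1.15 [0.49111572 0.37740317 0.25909449] [-0.94  0.41  0.29  1.58 -0.12  1.17  0.  ]
```

View pics/w1.png

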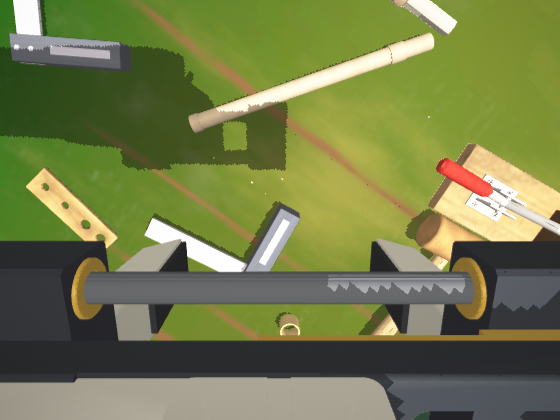

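Target square stock shows at (272,245), with its blade tip at (150,228). The other square is top left at (70,50), and ferrule and file handle are nearby. I continue to the nut.

```bash
python3 -m pendant '[-0.06,-0.003,0,0,0,0.1,0.06,-0.06,-0.003,0,0,0,0.1,0.06,-0.06,-0.003,0,0,0,0.1,0.06,-0.06,-0.003,0,0,0,0.1,0.06,-0.06,-0.003,0,0,0,0.1,0.06,-0.06,-0.003,0,0,0,0.1,0.06,-0.06,-0.003,0,0,0,0.1,0.06,-0.06,-0.003,0,0,0,0.1,0.06,-0.06,-0.003,0,0,0,0.1,0.06,-0.06,-0.003,0.003,0,0,0.1,0.06]'
python3 -m pendant '[-0.05,-0.003,0.02,0,0,0.15,0.05,0,0,0.02,0,0,0.18,0.05,0,0,0.02,0,0,0.18,0.05,0,0,0.02,0,0,0.18,0.05,0,0,0,0,0,0.18,0.05,0,0,0,0,0,0,0.05]'
python3 - <<'E'
from h import *
s=observe();print(s["clock"],s["position"],s["joints"].round(2))
im=get_image("wrist")[:,:,::-1];c=cam("wrist",s)
print("nut pred px",proj(c,[.5529,-.2703,.045]))
plan([.5529,-.2703,.1],.2325+np.pi/2)
cv2.imwrite("pics/w2.png",im);np.save("w2.npy",np.r_[s["position"],s["ee_rot"]])
E
```

```text
clock: 2.45
position: [0.5687, -0.1871, 0.2555]
ee_rot: [-2.581, -1.79, -0.001]
force: [1.0, -0.7, 0.4]
width: 0.651
gripper_force: 0.0
clock: 3.2
position: [0.5486, -0.2311, 0.175]
ee_rot: [-3.094, -0.542, 0.002]
force: [0.1, 0.0, -0.0]
width: 0.548
gripper_force: 0.0
3.2 [ 0.54855982 -0.23114271  0.1749561 ] [-0.25  0.55  0.83  1.77 -0.47  1.03 -0.46]
nut pred px [325.01472083 212.42003459]
shift tool [-0.0091  0.0379  0.0753] tilt [-6.e-04  3.e-04 -1.e+00] yaw_y -1.222
world turn -0.117 -> tool rz 0.117 j7 -0.46
```

View pics/w2.png

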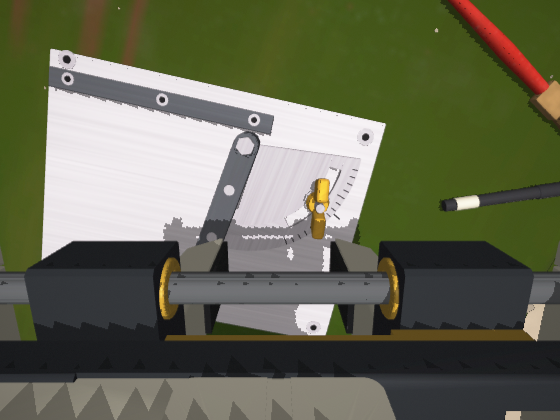

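The wings run from (322,182) to (318,236), centre (320,208), close to the prediction (325,212). The rail and plate corners are clear, so I refine.

Run:
```python
from h import *
v=np.load("w2.npy");s=dict(position=v[:3],ee_rot=v[3:]);c=cam("wrist",s)
L=[];W=[]
for u,vv,z,l in[(51,50,.012,(.03,.165)),(384,124,.012,(.03,-.125)),(270,134,.02,(0,-.028)),(273,117,.02,(.016,-.028)),(50,67,.02,(.016,.16)),(49,88,.02,(0,.16))]:
    L.append(l);W.append(px(c,u,vv,z))
th,M,t,r=fit2(L,W);print("jig",th,t,r.round(4))
n=M@[-.049,-.081]+t;print("nut pred",n,"seen",px(c,320,208,.05))
w=px(c,322,180,.051)-px(c,318,238,.051);wd=np.arctan2(w[1],w[0]);print("len",np.linalg.norm(w),"wd",wd,"rel jig",wd-th)
print("pivot",px(c,246,145,.038)[:2],M@[-.0115,-.0105]+t)
p=px(c,246,145,.038)-px(c,230,190,.038);print("fence ang",np.arctan2(p[1],p[0])-th)
n=.5*(n+px(c,320,208,.05)[:2]);plan([*n,.046],wd+np.pi/2)
```

```text
jig 0.13843117120582524 [ 0.59125206 -0.1786558 ] [0.0014 0.0022 0.0012 0.001  0.0012 0.001 ]
nut pred [ 0.55389796 -0.26564242] seen [ 0.55608063 -0.2639324   0.05      ]
len 0.04886170994417425 wd 0.31145215223569866 rel jig 0.17302098102987343
pivot [ 0.58231469 -0.19047163] [ 0.58131097 -0.19064224]
fence ang -0.1579530621594344
shift tool [-0.0053  0.0335  0.1293] tilt [-6.e-04  3.e-04 -1.e+00] yaw_y -1.222
world turn -0.038 -> tool rz 0.038 j7 -0.46
```

Jig origin (0.591,-0.179) at yaw 0.138, nut (0.555,-0.265), fence ≈0.16. All consistent, so I descend to the nut and close.

```bash
python3 -m pendant '[-0.005,0.0335,0.03,0,0,0.038,0.045,0,0,0.04,0,0,0,0.045,0,0,0.04,0,0,0,0.045,0,0,0.019,0,0,0,0.045,0,0,0,0,0,0,0.045]'
python3 -m pendant '[0,0,0,0,0,0,0,0,0,0,0,0,0,0,0,0,0,0,0,0,0,0,0,0,0,0,0,0,0,0,0,0,0,0,0]' 25; python3 -c "
from h import *
s=observe();print(s['joints'].round(2),s['ft_torque'].round(2));cv2.imwrite('pics/w3.png',get_image('wrist')[:,:,::-1])"
```

```text
clock: 3.88
position: [0.5543, -0.2656, 0.0462]
ee_rot: [-3.104, -0.48, 0.002]
force: [0.5, 0.1, 0.5]
width: 0.491
gripper_force: 0.0
clock: 4.5
position: [0.5546, -0.2655, 0.0471]
ee_rot: [-3.104, -0.478, -0.0]
force: [-2.0, 4.0, 6.4]
width: 0.103
gripper_force: 25.0
[-0.1   0.73  0.71  1.82 -0.63  0.83 -0.34] [0.6  0.48 0.08]
```

```bash
python3 -m pendant '[0,0,0,0,0,-0.12,0,0,0,0,0,0,-0.12,0,0,0,0,0,0,-0.12,0,0,0,0,0,0,-0.12,0,0,0,0,0,0,-0.12,0,0,0,0,0,0,-0.12,0,0,0,0,0,0,-0.12,0,0,0,0,0,0,-0.12,0]'; python3 -m pendant '[0,0,0,0,0,-0.12,0,0,0,0,0,0,-0.12,0,0,0,0,0,0,-0.12,0,0,0,0,0,0,-0.12,0,0,0,0,0,0,-0.12,0,0,0,0,0,0,0,0]';python3 -c "
from h import *
s=observe();print(s['joints'].round(2),s['ft_torque'].round(2));plan(s['position'],0)"
```

```text
clock: 5.55
position: [0.5544, -0.2653, 0.0471]
ee_rot: [-2.529, -1.861, -0.001]
force: [-2.8, 4.9, 6.2]
width: 0.108
gripper_force: 25.0
clock: 6.3
position: [0.5542, -0.2653, 0.0471]
ee_rot: [-1.869, -2.524, -0.002]
force: [-2.7, 4.4, 6.6]
width: 0.104
gripper_force: 25.0
[ 0.17  0.64  0.28  1.8  -0.25  0.74  0.88] [0.81 0.66 0.06]
shift tool [0. 0. 0.] tilt [-6.0e-04  1.7e-03 -1.0e+00] yaw_y 0.296
world turn -0.296 -> tool rz 0.296 j7 0.879
```

```bash
python3 -m pendant '[0,0,0,0,0,0,0.04,0,0,0,0,0,0,0.04,0,0,0,0,0,0,0.04,0,0,-0.03,0,0,0,0.04,0,0,-0.06,0,0,0,0.04,0,0,-0.06,0,0,0,0.04,0,0,-0.06,0,0,0,0.05,0,0,0,0,0,0,0.05]'
python3 - <<'E'
from h import *
cv2.imwrite('pics/w4.png',get_image('wrist')[:,:,::-1])
v=np.load("w1.npy");c=cam("wrist",dict(position=v[:3],ee_rot=v[3:]))
a=px(c,285,204,.028);b=px(c,299,213,.028);print("stock end",a,b,np.linalg.norm(a-b))
d=px(c,299,213,.028)-px(c,267,272,.028);print("stock dir",np.arctan2(d[1],d[0]))
e=px(c,150,217,.016);f=px(c,243,269,.016);print("blade",e,f,np.arctan2(*(f-e)[1::-1]))
c=cam("scene")
g=lambda u,v,z:px(c,(u-545)/5+185,v/5+150,z)
Q=[g(607,38,.028),g(590,60,.028),g(745,92,.028),g(727,116,.028),g(588,240,.016),g(617,255,.016)]
L=[(.013,.055),(-.013,.055),(.013,-.055),(-.013,-.055),(-.138,-.031),(-.138,-.055)]
L=[(.013,.055),(-.013,.055),(.013,-.055),(-.013,-.055),(-.138,-.031),(-.138,-.055)]
th,M,t,r=fit2(L,Q);print("scene sq",th,t,r.round(4));plan([*t,.25],th)
E
```

```text
clock: 7.3
position: [0.5568, -0.2678, 0.262]
ee_rot: [1.867, 2.515, 0.004]
force: [-0.8, 0.3, -0.5]
width: 0.541
gripper_force: 0.0
stock end [0.51466639 0.35873719 0.028     ] [0.53379861 0.35963377 0.028     ] 0.01915321598585841
stock dir 1.7342776070429737
blade [0.39794841 0.24988492 0.016     ] [0.52411477 0.25969643 0.016     ] 0.0776102084547558
scene sq 0.134492691377731 [0.53213398 0.2922801 ] [0.0031 0.0016 0.001  0.0016 0.0024 0.0018]
shift tool [0.542  0.1395 0.008 ] tilt [ 0.0043 -0.0015 -1.    ] yaw_y 0.294
world turn -0.159 -> tool rz 0.159 j7 0.801
```

View pics/w4.png

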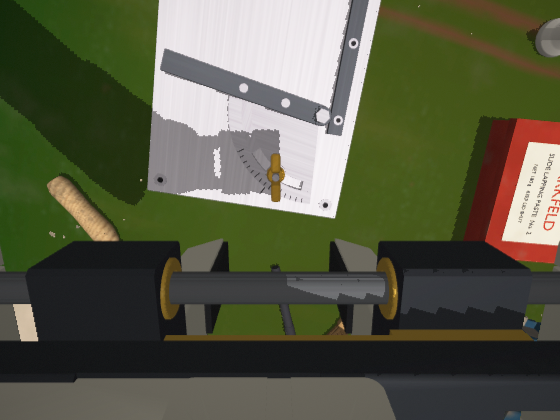

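The wings have turned about 90° from before and the fence is still untouched. Next I hover over the square.

```bash
python3 -m pendant '[0.06,0.0155,0,0,0,0,0.07,0.06,0.0155,0,0,0,0,0.07,0.06,0.0155,0,0,0,0,0.07,0.06,0.0155,0,0,0,0,0.07,0.06,0.0155,0,0,0,0,0.07,0.06,0.0155,0,0,0,0,0.07,0.06,0.0155,0,0,0,0,0.07,0.06,0.0155,0,0,0,0,0.07,0.04,0.0155,0.02,0,0,0.1,0.07,0,0,0.03,0,0,0.05,0.07]'
python3 -m pendant '[0,0,0.01,0,0,0,0.06,0,0,0,0,0,0,0.06]'
python3 - <<'E'
from h import *
s=observe();np.save("w5.npy",np.r_[s["position"],s["ee_rot"]]);cv2.imwrite('pics/w5.png',get_image('wrist')[:,:,::-1]);print(s['joints'].round(2))
E
```

```text
clock: 8.6
position: [0.5359, 0.2768, 0.2045]
ee_rot: [-2.05, -2.378, 0.0]
force: [-0.7, -0.4, -0.9]
width: 0.765
gripper_force: 0.0
clock: 8.85
position: [0.537, 0.2707, 0.1957]
ee_rot: [-2.056, -2.375, 0.004]
force: [-0.5, 0.1, 0.6]
width: 0.661
gripper_force: 0.0
[-0.7   0.44  0.2   1.7  -0.1   1.02 -0.32]
```

View pics/w5.png

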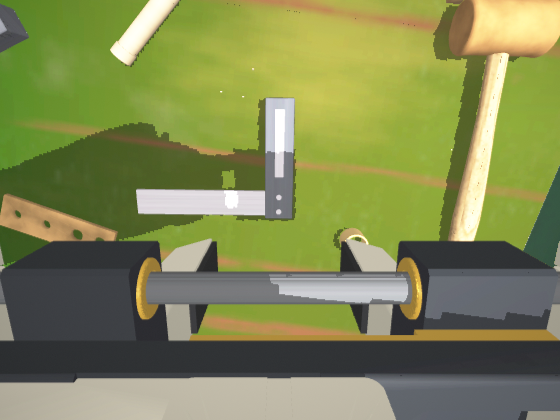

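The square is under the camera: stock from (265,98) to (293,217), blade tip at (137,190)–(137,214). A ferrule at (352,237) stays clear of the fingers.

Run:
```python
from h import *
v=np.load("w5.npy");c=cam("wrist",dict(position=v[:3],ee_rot=v[3:]))
L=[(-.013,.055),(.013,.055),(-.013,-.055),(.013,-.055),(-.138,-.031),(-.138,-.055)]
Q=[px(c,u,w,z) for u,w,z in[(265.5,98,.028),(294,98,.028),(265.5,217,.028),(293,217,.028),(137,190,.016),(137,214,.016)]]
th,M,t,r=fit2(L,Q);print("sq",th,t,r.round(4));plan([*t,.023],th)
```

```text
sq 0.138979958038669 [0.53359096 0.29958382] [0.0013 0.0011 0.0011 0.0013 0.0008 0.0016]
shift tool [2.900e-02 1.000e-04 1.738e-01] tilt [-3.e-04 -5.e-04 -1.e+00] yaw_y 0.143
world turn -0.004 -> tool rz 0.004 j7 -0.321
```

```bash
python3 -m pendant '[0.029,0,0.03,0,0,0.004,0.055,0,0,0.05,0,0,0,0.055,0,0,0.05,0,0,0,0.055,0,0,0.03,0,0,0,0.055,0,0,0.0135,0,0,0,0.055,0,0,0,0,0,0,0.055]'
python3 -m pendant '[0,0,0,0,0,0,0.02,0,0,0,0,0,0,0.02,0,0,0,0,0,0,0.02,0,0,0,0,0,0,0.02,0,0,0,0,0,0,0.02]' 40
```

```text
clock: 9.65
position: [0.5338, 0.3004, 0.0237]
ee_rot: [2.061, 2.371, 0.0]
force: [0.1, 0.0, 1.0]
width: 0.6
gripper_force: 0.0
clock: 10.28
position: [0.5334, 0.3008, 0.0238]
ee_rot: [-2.061, -2.371, -0.001]
force: [-1.6, -0.8, 6.6]
width: 0.28
gripper_force: 40.0
```

Gripped at 25.7 mm. Lift, and recheck the jig pose from the w4 picture.

```bash
python3 -m pendant '[0,0,-0.03,0,0,0,0.02,0,0,-0.05,0,0,0,0.02,0,0,-0.06,0,0,0,0.02,0,0,-0.06,0,0,0,0.02,0,0,0,0,0,0,0.02]'
python3 - <<'E'
from h import *
c=cam("wrist",dict(position=np.array([.5568,-.2678,.262]),ee_rot=np.array([1.867,2.515,.004])))
L=[(.03,-.125),(-.195,-.125),(0,-.028),(.016,-.028)]
Q=[px(c,334,217,.012),px(c,148,190,.012),px(c,327,133,.02),px(c,341,134,.02)]
th,M,t,r=fit2(L,Q);print("jig",th,t,r.round(4))
th,t=.138,np.array([.591,-.179]);M=np.array([[np.cos(th),-np.sin(th)],[np.sin(th),np.cos(th)]])
h=M@[-.013-.012,.055+.03]+t;print("hover",h,"home",M@[-.013,.055]+t);plan([*h,.12],th)
E
```

```text
clock: 10.9
position: [0.5356, 0.3018, 0.2282]
ee_rot: [2.059, 2.369, 0.014]
force: [1.3, 0.2, -4.6]
width: 0.28
gripper_force: 40.0
jig 0.1417950421830695 [ 0.59181862 -0.17686299] [0.0017 0.0017 0.0008 0.0006]
hover [ 0.55454487 -0.09824715] home [ 0.57055766 -0.12631119]
shift tool [-0.3992 -0.0378  0.1063] tilt [ 0.0073  0.005  -1.    ] yaw_y 0.14
world turn -0.002 -> tool rz 0.002 j7 -0.373
```

```bash
python3 -m pendant '[-0.05,-0.0047,0,0,0,0,0.02,-0.05,-0.0047,0,0,0,0,0.02,-0.05,-0.0047,0,0,0,0,0.02,-0.05,-0.0047,0,0,0,0,0.02,-0.05,-0.0047,0,0,0,0,0.02,-0.05,-0.0047,0,0,0,0,0.02,-0.05,-0.0047,0,0,0,0,0.02,-0.05,-0.0047,0.03,0,0,0,0.02,0,0,0.04,0,0,0,0.02,0,0,0,0,0,0,0.02]'
python3 - <<'E'
from h import *
s=observe();plan([.5545,-.0982,.037],.138)
np.save("w6.npy",np.r_[s["position"],s["ee_rot"]]);cv2.imwrite('pics/w6.png',get_image('wrist')[:,:,::-1]);cv2.imwrite('pics/sc6.png',get_image('scene')[:,:,::-1])
E
```

```text
clock: 12.15
position: [0.5484, -0.1005, 0.1495]
ee_rot: [-2.057, -2.365, 0.008]
force: [-0.3, -0.1, -3.5]
width: 0.28
gripper_force: 40.0
shift tool [0.0013 0.0073 0.1124] tilt [-8.5e-03  7.0e-04 -1.0e+00] yaw_y 0.139
world turn -0.001 -> tool rz 0.001 j7 0.382
```

View pics/w6.png

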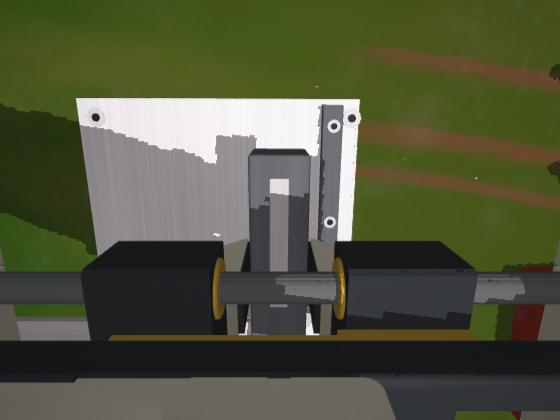

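The square is held parallel to the jig; plate corners at (78,99) and (360,99), rail left edge at u≈320. The stock's right side leaves a gap to the rail. I descend with +30 mm y and −12 mm x offset.

```bash
python3 - <<'E'
from h import *
v=np.load("w6.npy");c=cam("wrist",dict(position=v[:3],ee_rot=v[3:]))
th,M,t,r=fit2([(-.195,.165),(.03,.165),(0,.16),(.016,.16)],[px(c,78,99,.012),px(c,360,99,.012),px(c,321,106,.02),px(c,343,106,.02)]);print(th,t,r.round(4))
E
python3 -m pendant '[0.001,0.007,0.04,-0.008,0,0,0.02,0,0,0.03,0,0,0,0.02,0,0,0.025,0,0,0,0.02,0,0,0.008,0,0,0,0.02,0,0,0,0,0,0,0.02]'
python3 -c "
from h import *
plan([.5545,-.0982,.036],.138)"
```

```text
0.13748088335732303 [ 0.59298794 -0.17895659] [0.0024 0.0004 0.0015 0.0007]
clock: 12.88
position: [0.5598, -0.0982, 0.0511]
ee_rot: [2.056, 2.368, 0.011]
force: [-0.9, 0.9, -2.6]
width: 0.281
gripper_force: 40.0
shift tool [ 0.0008 -0.0054  0.015 ] tilt [ 0.0089  0.0013 -1.    ] yaw_y 0.141
world turn -0.003 -> tool rz 0.003 j7 0.432
```

```bash
python3 -m pendant '[0,0,0.004,0,0,0,0.02,0,0,0,0,0,0,0.02,0,0,0,0,0,0,0.02]'
python3 -c "
from h import *
plan([.5545,-.0982,.036],.138)"
```

```text
clock: 13.25
position: [0.5594, -0.0988, 0.0467]
ee_rot: [2.057, 2.367, 0.01]
force: [-0.2, 0.6, -3.2]
width: 0.278
gripper_force: 40.0
shift tool [ 0.0012 -0.0048  0.0106] tilt [ 0.0086  0.0012 -1.    ] yaw_y 0.14
world turn -0.002 -> tool rz 0.002 j7 0.435
```

```bash
python3 -m pendant '[0.001,-0.005,0.003,0.0085,0,0.002,0.02,0,0,0.003,0,0,0,0.02,0,0,0,0,0,0,0.02]'; python3 -m pendant '[0,0,0.002,0,0,0,0.02,0,0,0.002,0,0,0,0.02,0,0,0,0,0,0,0.02]'
python3 -c "
from h import *
plan([.5545,-.0982,.036],.138)"
```

```text
clock: 13.62
position: [0.5538, -0.0983, 0.0398]
ee_rot: [-2.062, -2.369, 0.001]
force: [0.3, 1.0, -4.0]
width: 0.278
gripper_force: 40.0
clock: 14.0
position: [0.554, -0.0984, 0.036]
ee_rot: [-2.063, -2.369, 0.001]
force: [0.6, -0.2, -3.9]
width: 0.278
gripper_force: 40.0
shift tool [0.0002 0.0005 0.    ] tilt [-6.e-04  0.e+00 -1.e+00] yaw_y 0.138
world turn 0.0 -> tool rz -0.0 j7 0.435
```

```bash
python3 -m pendant '[0,0,0.001,0,0,0,0.02,0,0,0,0,0,0,0.02]'; python3 -m pendant '[0,0,0.0007,0,0,0,0.02,0,0,0,0,0,0,0.02]'
```

```text
clock: 14.25
position: [0.5541, -0.0984, 0.0358]
ee_rot: [-2.063, -2.369, -0.0]
force: [-3.1, 0.1, 5.0]
width: 0.28
gripper_force: 40.0
clock: 14.5
position: [0.5541, -0.0984, 0.0358]
ee_rot: [-2.063, -2.369, -0.001]
force: [-5.3, 1.2, 14.6]
width: 0.281
gripper_force: 40.0
```

```bash
python3 -m pendant '[0,0,-0.0007,0,0,0,0.02,-0.007,0,0,0,0,0,0.02,-0.007,0,0,0,0,0,0.02,-0.004,0,0,0,0,0,0.02,0,0,0,0,0,0,0.02]'; python3 -m pendant '[0,0.004,0,0,0,0,0.02,0,0.003,0,0,0,0,0.02,0,0.002,0,0,0,0,0.02,0,0,0,0,0,0,0.02]';python3 -c "
from h import *
s=observe();_,M=tools();print('ftool',(M.T@s['force']).round(2),s['ft_torque'].round(2));plan([.571,-.1263,.0358],.138)"
```

```text
clock: 15.12
position: [0.5574, -0.1156, 0.0358]
ee_rot: [2.063, 2.37, 0.002]
force: [-0.3, 4.7, 5.6]
width: 0.274
gripper_force: 40.0
clock: 15.62
position: [0.5636, -0.1156, 0.0358]
ee_rot: [-2.063, -2.366, 0.003]
force: [-9.9, 0.3, 15.6]
width: 0.277
gripper_force: 40.0
ftool [  1.71  -9.84 -15.59] [-0.1   2.17 -0.12]
shift tool [-0.0116  0.0058 -0.    ] tilt [-3.4e-03  3.0e-04 -1.0e+00] yaw_y 0.137
world turn 0.001 -> tool rz -0.001 j7 0.46
```

```bash
python3 -m pendant '[0,0,-0.0008,0,0,0,0.02,0,0,0,0,0,0,0.02]';  python3 -m pendant '[0,0.002,0,0,0,0,0.02,0,0,0,0,0,0,0.02]';python3 -c "
from h import *
s=observe();_,M=tools();print('ftool',(M.T@s['force']).round(2),s['ft_torque'].round(2));plan([.571,-.1263,.0358],.138)"
```

```text
clock: 15.88
position: [0.5657, -0.1149, 0.0358]
ee_rot: [-2.063, -2.369, 0.0]
force: [-0.1, 0.6, -4.2]
width: 0.282
gripper_force: 40.0
clock: 16.12
position: [0.5679, -0.1147, 0.0359]
ee_rot: [2.063, 2.369, -0.0]
force: [1.1, -0.4, -4.2]
width: 0.278
gripper_force: 40.0
ftool [-0.51  1.    4.2 ] [-0.11 -0.04  0.02]
shift tool [-0.0119  0.0014  0.0001] tilt [ 1.e-04 -2.e-04 -1.e+00] yaw_y 0.138
world turn -0.0 -> tool rz 0.0 j7 0.458
```

```bash
python3 -m pendant '[0,0.001,0,0,0,0,0.02,0,0,0,0,0,0,0.02]'; python3 -m pendant '[0,0.001,0,0,0,0,0.02,0,0,0,0,0,0,0.02]'; python3 -m pendant '[0,0.001,0,0,0,0,0.02,0,0,0,0,0,0,0.02]'; python3 -c "
from h import *
s=observe();_,M=tools();print('ftool',(M.T@s['force']).round(2),s['ft_torque'].round(2));plan([.571,-.1263,.0358],.138)"
```

```text
clock: 16.38
position: [0.5686, -0.1145, 0.0359]
ee_rot: [-2.063, -2.369, 0.0]
force: [-0.9, 0.0, -4.8]
width: 0.279
gripper_force: 40.0
clock: 16.62
position: [0.5695, -0.1144, 0.036]
ee_rot: [-2.063, -2.369, 0.0]
force: [0.1, 0.2, -4.0]
width: 0.28
gripper_force: 40.0
clock: 16.88
position: [0.5701, -0.1144, 0.0359]
ee_rot: [-2.063, -2.369, 0.001]
force: [-1.6, -0.0, -2.6]
width: 0.277
gripper_force: 40.0
ftool [ 0.22 -1.58  2.61] [-0.13  0.32  0.05]
shift tool [-0.012  -0.0007  0.0001] tilt [-0.0011  0.     -1.    ] yaw_y 0.138
world turn 0.0 -> tool rz -0.0 j7 0.457
```

```bash
python3 -m pendant '[0,0.0006,0,0,0,0,0.02,0,0,0,0,0,0,0.02]'; python3 -m pendant '[-0.004,0,0,0,0,0,0.02,-0.003,0,0,0,0,0,0.02,0,0,0,0,0,0,0.02]'; python3 -c "
from h import *
s=observe();_,M=tools();print('ftool',(M.T@s['force']).round(2),s['ft_torque'].round(2));plan([.571,-.1263,.0358],.138)"
```

```text
clock: 17.12
position: [0.5702, -0.1144, 0.0359]
ee_rot: [-2.062, -2.368, 0.002]
force: [-5.9, -0.9, 1.6]
width: 0.281
gripper_force: 40.0
clock: 17.5
position: [0.5708, -0.1191, 0.0359]
ee_rot: [-2.059, -2.367, -0.0]
force: [-6.6, 5.9, 3.5]
width: 0.283
gripper_force: 40.0
ftool [ 6.8  -5.73 -3.5 ] [ 1.13  1.61 -0.02]
shift tool [-0.0071 -0.0008  0.0001] tilt [-0.003   0.0026 -1.    ] yaw_y 0.139
world turn -0.001 -> tool rz 0.001 j7 0.467
```

```bash
python3 -m pendant '[-0.002,0,-0.0002,0,0,0,0.02,-0.002,0,0,0,0,0,0.02,0,0,0,0,0,0,0.02]'; python3 -m pendant '[-0.0015,0,0,0,0,0,0.02,0,0,0,0,0,0,0.02]'; python3 -c "
from h import *
s=observe();_,M=tools();print('ftool',(M.T@s['force']).round(2),s['ft_torque'].round(2));plan([.571,-.1263,.0358],.138)
cv2.imwrite('pics/sc7.png',get_image('scene')[:,:,::-1]);cv2.imwrite('pics/sd7.png',get_image('side')[:,:,::-1])
a=cv2.resize(cv2.imread('pics/sc7.png')[190:300,255:390],None,fx=4,fy=4,interpolation=2)
cv2.imwrite('pics/c7.png',a)"
```

```text
clock: 17.88
position: [0.5714, -0.1235, 0.0359]
ee_rot: [-2.06, -2.368, 0.001]
force: [-6.9, 3.7, 0.6]
width: 0.281
gripper_force: 40.0
clock: 18.12
position: [0.5714, -0.124, 0.0359]
ee_rot: [-2.058, -2.367, -0.0]
force: [-7.1, 6.9, 2.3]
width: 0.277
gripper_force: 40.0
ftool [ 7.8  -6.1  -2.23] [ 1.3   1.48 -0.04]
shift tool [-0.0022 -0.0007  0.0001] tilt [-0.0034  0.0032 -1.    ] yaw_y 0.139
world turn -0.001 -> tool rz 0.001 j7 0.475
```

View pics/c7.png

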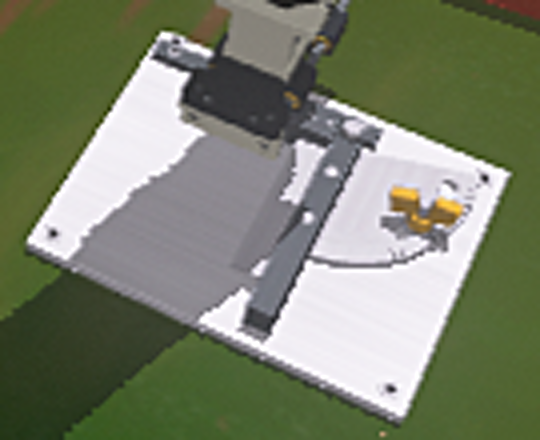

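The nut is turned, and the blade has been pushing the fence round towards square, with about 2 mm left. I continue in small steps.

```bash
for i in 1 2 3; do python3 -m pendant '[-0.001,0,0,0,0,0,0.02,0,0,0,0,0,0,0.02]';python3 -c "
from h import *
s=observe();p,M=tools();print('ftool',(M.T@s['force']).round(2),s['ft_torque'].round(2), p.round(5))";  done; python3 -c "
from h import *
plan([.571,-.1263,.0358],.138)"
```

```text
clock: 18.48
position: [0.5715, -0.124, 0.0359]
ee_rot: [-2.057, -2.367, -0.001]
force: [-7.0, 9.8, 4.2]
width: 0.274
gripper_force: 40.0
ftool [10.7  -5.59 -4.09] [ 1.93  1.68 -0.02] [ 0.57149 -0.12402  0.03587]
clock: 18.73
position: [0.5714, -0.1241, 0.0359]
ee_rot: [-2.055, -2.367, -0.002]
force: [-7.7, 12.5, 5.8]
width: 0.276
gripper_force: 40.0
ftool [13.47 -5.89 -5.73] [ 2.46  1.72 -0.03] [ 0.57145 -0.12405  0.03586]
clock: 18.98
position: [0.5714, -0.1241, 0.0358]
ee_rot: [-2.054, -2.367, -0.003]
force: [-10.0, 15.0, 7.6]
width: 0.278
gripper_force: 40.0
ftool [16.29 -7.78 -7.43] [ 3.1   1.89 -0.15] [ 0.57145 -0.12407  0.03584]
shift tool [-0.0021 -0.0008  0.    ] tilt [-0.0048  0.0064 -1.    ] yaw_y 0.141
world turn -0.003 -> tool rz 0.003 j7 0.48
```

```bash
python3 -m pendant '[0.0012,0,-0.0003,0,0,0,0.02,0,0,0,0,0,0,0.02]'
python3 - <<'E'
from h import *
s=observe();p,M=tools();print('ftool',(M.T@s['force']).round(2),s['ft_torque'].round(2), p.round(5),M[:,2].round(4))
plan([.571,-.1263,.0358],.138)
cv2.imwrite('pics/sd8.png',get_image('side')[:,:,::-1]);cv2.imwrite('pics/w8.png',get_image('wrist')[:,:,::-1]);im=get_image("scene")[:,:,::-1]
# fence at angle 0 overlay: end corners of top
th=.139;t=np.array([.5915,-.1785]);R2=np.array([[np.cos(th),-np.sin(th)],[np.sin(th),np.cos(th)]])
c=cam("scene");o=cv2.resize(im[190:300,255:390],None,fx=4,fy=4,interpolation=2)
def P(l,z):
    q=proj(c,[*(R2@np.array(l)+t),z]);return tuple(int(v) for v in ((q-[255,190])*4+2))
o2=o.copy()
for y in(0,-.021):cv2.line(o2,P((-.0115,y),.038),P((-.1815,y),.038),(0,0,255),1)
for a,b in[((-.195,.165),(.03,.165)),((.03,.165),(.03,-.125)),((.03,-.125),(-.195,-.125)),((-.195,-.125),(-.195,.165))]:cv2.line(o2,P(a,.012),P(b,.012),(255,0,0),1)
w=o2[90:360,180:480];w=cv2.resize(w,None,fx=2,fy=2,interpolation=2);cv2.imwrite("pics/c8.png",w)
E
```

```text
clock: 19.23
position: [0.5714, -0.1241, 0.0359]
ee_rot: [-2.056, -2.367, -0.001]
force: [-6.7, 11.3, 2.1]
width: 0.276
gripper_force: 40.0
ftool [12.14 -5.09 -2.05] [ 2.24  1.48 -0.05] [ 0.57144 -0.12407  0.0359 ] [-0.0042  0.0049 -1.    ]
shift tool [-0.0021 -0.0008  0.0001] tilt [-0.0042  0.0049 -1.    ] yaw_y 0.141
world turn -0.003 -> tool rz 0.003 j7 0.478
```

View pics/c8.png

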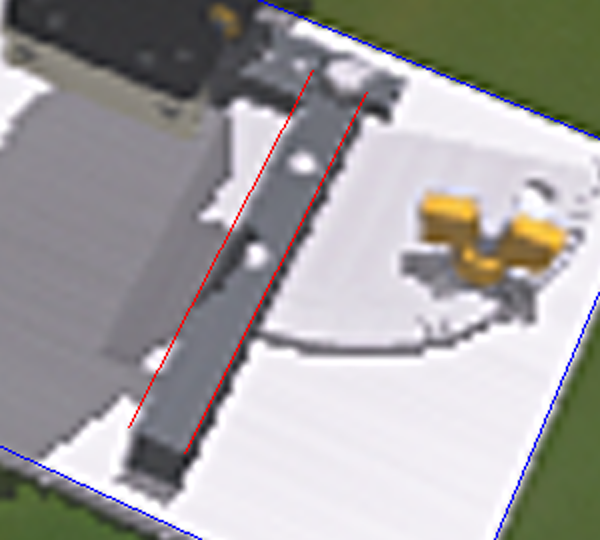

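The fence edges run parallel to the predicted square lines (constant offset of about 1 px), the blade lies beside it, and the wings are turned about 90°. As a check that the stock is flush on the rail, I press a bit harder on it and watch the yaw.

```bash
cat > st.py <<'E'
from h import *
s=observe();p,M=tools();print('ftool',(M.T@s['force']).round(2),'torque tool',(M.T@s['ft_torque']).round(2), p.round(5),'tilt',M[:,2].round(4),'yaw',np.arctan2(M[1,1],M[0,1]).round(4))
E
for k in 1 2; do python3 -m pendant '[0,0.0012,0,0,0,0,0.02,0,0,0,0,0,0,0.02,0,0,0,0,0,0,0.02]' >/dev/null;python3 st.py; done
python3 -m pendant '[0,0,0,0,0,0.005,0.02,0,0,0,0,0,0,0.02,0,0,0,0,0,0,0.02]'>/dev/null;python3 st.py
python3 -m pendant '[0,0,0,0,0,-0.01,0.02,0,0,0,0,0,0,0.02,0,0,0,0,0,0,0.02]'>/dev/null;python3 st.py
```

```text
ftool [12.73 -9.   -5.82] torque tool [2.01 2.55 0.07] [ 0.57148 -0.12406  0.03589] tilt [-0.0063  0.0051 -1.    ] yaw 0.1403
ftool [ 12.67 -13.74 -11.03] torque tool [2.79 2.64 0.09] [ 0.57154 -0.12403  0.03587] tilt [-0.0082  0.0053 -1.    ] yaw 0.14
ftool [ 12.94 -12.81  -9.78] torque tool [ 2.83  2.58 -0.24] [ 0.57153 -0.12407  0.03589] tilt [-0.0082  0.0052 -1.    ] yaw 0.1355
ftool [ 12.24 -12.6  -10.01] torque tool [2.82 2.71 0.24] [ 0.57156 -0.12406  0.03589] tilt [-0.0081  0.0055 -1.    ] yaw 0.1445
```

```bash
python3 -m pendant '[0.0005,-0.0014,0,0,0,0.006,0.02,0,0,0,0,0,0,0.02,0,0,0,0,0,0,0.02]'>/dev/null;python3 st.py
python3 -m pendant '[0,0,0,-0.004,-0.004,0,0.02,0,0,0,0,0,0,0.02,0,0,0,0,0,0,0.02,0,0,0,0,0,0,0.02]'>/dev/null;python3 st.py
```

```text
ftool [10.62 -7.07 -5.74] torque tool [ 1.91  2.24 -0.01] [ 0.57151 -0.12406  0.0359 ] tilt [-0.0056  0.0045 -1.    ] yaw 0.1392
ftool [11.23 -8.11 -4.75] torque tool [ 1.92  2.3  -0.04] [ 0.57142 -0.12404  0.03586] tilt [-0.0013  0.0012 -1.    ] yaw 0.1391
```

Run:
```python
from h import *
c=cam("scene");ims=[get_image("scene").astype(float).mean(2) for _ in range(2)];g=cv2.GaussianBlur(np.mean(ims,0),(0,0),.7)
def edge(p,q,v0,v1,z,sg):
    pts=[]
    for v in range(v0,v1):
        u0=p[0]+(q[0]-p[0])*(v-p[1])/(q[1]-p[1]);us=np.arange(u0-5,u0+6,.1)
        r=cv2.remap(g.astype(np.float32),us[None].astype(np.float32),np.full((1,len(us)),v,np.float32),cv2.INTER_LINEAR)[0]
        d=sg*np.gradient(cv2.GaussianBlur(r[None],(0,0),4)[0]);w=np.clip(d-.5*d.max(),0,None);pts.append((( us*w).sum()/w.sum(),v))
    P=np.array([px(c,u,v,z)[:2] for u,v in pts])
    for _ in range(3):
        k=np.polyfit(P[:,0],P[:,1],1);e=P[:,1]-np.polyval(k,P[:,0]);P=P[abs(e)<2*e.std()+1e-4]
    return np.arctan(k[0]).round(4),(e.std()*1e3).round(2),len(P)
print("fence rear lower edge, plate part",edge((344.75,228),(323.5,271),254,266,.0122,1))
print("quadrant part",edge((344.75,228),(323.5,271),232,248,.0175,1))
print("plate -y edge",edge((382.5,233.5),(355.75,293.75),240,288,.012,-1))
print("plate +y edge",edge((296.25,198),(262,250.75),204,246,.012,1))
```

```text
fence rear lower edge, plate part (np.float64(0.157), np.float64(0.42), 11)
quadrant part (np.float64(0.1312), np.float64(0.29), 16)
plate -y edge (np.float64(0.1345), np.float64(0.14), 48)
plate +y edge (np.float64(0.1346), np.float64(0.17), 38)
```

Run:
```python
from h import *
c=cam("scene");g=cv2.GaussianBlur(get_image("scene").astype(np.float32).mean(2),(0,0),.6)
P=[]
for v in list(range(232,247))+list(range(254,267)):
    z=.0175 if v<250 else .0122
    u0=344.75-21.25*(v-228)/43;us=np.arange(u0-5,u0+6,.1)
    r=cv2.remap(g,us[None].astype(np.float32),np.full((1,len(us)),v,np.float32),cv2.INTER_LINEAR)[0]
    d=np.gradient(cv2.GaussianBlur(r[None],(0,0),4)[0]);w=np.clip(d-.5*d.max(),0,None);P.append(px(c,(us*w).sum()/w.sum(),v,z)[:2])
P=np.array(P);k=np.polyfit(P[:,0],P[:,1],1);e=P[:,1]-np.polyval(k,P[:,0]);print(np.arctan(k[0]),(e*1e3).round(1))
th=.1345
q=P@np.array([[np.cos(th),-np.sin(th)],[np.sin(th),np.cos(th)]]);print((q*1e3).round(1)[::3])
```

```text
0.13328130996927207 [ 0.4 -0.5  0.1  0.5  0.3 -0.6  0.1  0.4  0.3 -0.6 -0.   0.3  0.2  0.3
  0.1 -4.9  1.5  0.6 -0.3  0.4  0.7  0.4 -0.4  0.3  0.5  0.3 -0.5  0.2]
[[ 533.7 -278.9]
 [ 521.5 -278.8]
 [ 509.7 -279.2]
 [ 498.1 -279.9]
 [ 485.9 -279. ]
 [ 454.  -284.1]
 [ 440.3 -279.6]
 [ 428.8 -278.8]
 [ 417.7 -278.7]
 [ 407.  -279. ]]
```

The fence is parallel to the plate edges within about 2 mrad. Stock pressed on the rail with ~8 N, fence ~11 N, grip 40 N. I hand it in.

```bash
python3 st.py; python3 -c "
from cell import *
print(sign_off())"
```

```text
ftool [10.12 -8.61 -4.26] torque tool [ 1.92  2.28 -0.04] [ 0.57145 -0.12403  0.03586] tilt [-0.0013  0.0012 -1.    ] yaw 0.1392
the job is handed in; nothing more can be done
None
```

I handed the job in: I turned the nut about 1.55 rad anticlockwise before touching the fence, and the square is home in the corner, still gripped and pressing about 9 N on the rail and 10 N on the fence, which the scene camera shows square to within about 2 mrad.

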